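# Open the touch-latch hygiene cupboard

## Task

Open the wider of the two touch-latch cupboards on the bench, with fingertips only: press its door in near the free edge until the catch lets go, take your hand away so that the spring pushes the door ajar, then reach behind the free edge and push the door wide open until it stands about square to the cupboard's front. Do not pinch the door, leave the narrower cupboard shut, leave the loose utensils where they are, and finish with the hand clear.

Things in the scene. Friction and masses are not known exactly. Their poses are not given: they have to be found in the camera images.
- wide_cupboard: the wider of two white plastic touch-latch cupboards fixed on the bench: 240 wide, 160 deep, 170 mm high. Origin: centre of its underside. Its x axis points from front to back (the door is on the -x side, facing roughly the robot), y left as the robot's, z up; turned up to 0.2 rad about z. The carcass's front rim is the plane x = -80 mm. The inside is empty near the top of the door opening.
- wide_door (a joint): hinge angle of the wider door in rad: 0 shut, positive opens towards the robot, 1.57 square to the front, stop at 1.75; negative when pressed in. Fully in is -0.027 (5.5 mm at the pad, a hard stop); let go from there, a 55 mm plunger pushes the door ajar to about 0.34 rad (0.3 to 0.4) within 1.5 s. From then on it is loose and stays where light hinge friction (0.05 N m) leaves it. No handle.
- wide_hinge (a point): point on the vertical hinge axis of the wider cupboard's door, 170 mm above the bench: on the left (+y) edge of the cupboard, in the plane of the door's back, 7 mm in front of the carcass. It does not move.
- wide_pad (a point): centre of the flat grey press disc (28 mm across) on the outer face of the wider door, 35 mm from the free edge, 205 mm from the hinge axis, 40 mm below the door's top, 132 mm above the bench; moves with the door. When shut that face looks along the cupboard's -x. Pressing here takes about 6 N; the catch's plunger is behind the door 72 mm from the free edge, 50 mm above the bench.
- wide_edge (a point): top end of the free (right, -y) edge of the wider door, mid-thickness, 240 mm from the hinge axis, 172 mm above the bench; moves with the door. The door is a brushed aluminium panel 240 mm wide, 16 mm thick, 22 to 172 mm above the bench; the back 10 mm is a grey liner set in 12 mm from the edges. Its back face runs through the hinge axis, the outer face is 16 mm in front.
- narrow_cupboard: the narrower of two white plastic touch-latch cupboards fixed on the bench: 160 wide, 160 deep, 170 mm high. Origin: centre of its underside. Its x axis points from front to back (the door is on the -x side, facing roughly the robot), y left as the robot's, z up; turned up to 0.2 rad about z. Must stay shut.
- narrow_door (a joint): hinge angle of the narrower door in rad: 0 shut, positive opens towards the robot, 1.57 square to the front, stop at 1.75; negative when pressed in. Same kind of catch; leave it shut.
- pusher: loose white plastic meat pusher standing upright, 68 mm across, 140 mm high, in front of the narrower cupboard. Origin: centre of its underside. Leave it.
- mincer_plate: loose steel mincer disc, 70 mm across, 10 mm thick, lying on the roof of the wider cupboard. Origin: centre of its underside. Leave it.
- s_hook: loose steel S-hook, lying flat on the roof of the narrower cupboard, about 146 mm long, 10 mm thick. Origin: its middle, on its underside. Leave it.

How it is judged:
By the outcome, as a careful person would: the job done as asked, in the order asked, and still so for the second after the job is handed in, with the robot touching nothing.
It also fails if it takes over 51 s, if anything falls off the work surface, if the arm or the gripper's body presses on something with over 40 N, if the wrist force passes 120 N, or if a joint passes its speed limit or range.

## Robot

A 7-joint arm with a two-finger parallel gripper is mounted at the origin on the work surface. World frame = base frame: x ahead of the robot, y to its left, z up, the work surface at z = 0. Lengths are in m, angles in rad, forces in N, time in s.
With the tool pointing down it reaches from about 0.4 to 0.85 m from the base axis. Payload 10.4 kg.
Tool frame: the origin (TCP) lies at the very end of the fingers, on their centre line; the grasp point (between the pads) lies manip.grasp_offset behind it (manip.grasp_offset is the distance from the TCP to the grasp point, in m); z points along the fingers, x is the direction in which the jaws open and shut, and the axes are right-handed (so a half turn about z gives the same grasp; the last joint's range is limited). The gripper opens to 85 mm and grips with 20 to 120 N. Pads are 22 mm wide; open, the fingers measure 114 mm over their backs; the gripper's body (76 mm by 85 mm) begins 54 mm behind the grasp point. The pads swing forward as they close: fully open they stand 13 mm farther back than shut.
Start: joints at [-1.295, 0.332, -0.065, 1.46, 0.022, 1.35, -0.088], TCP at [0.184, 0.597, 0.231] pointing down, gripper open.
Joint ranges: [-2.6, 2.6], [-0.5, 2.12], [-1.47, 1.34], [0.16, 2.42], [-1.27, 4.41], [0.06, 2.06], [-2.6, 2.6]. Speed limits (rad/s): [2.22, 2.22, 2.79, 2.79, 3.14, 3.14, 3.14].

## Interface

Orientations are given as a unit quaternion [x, y, z, w].
In Python, from workcell import manip gives the robot as it stands.
- The arm moves only by the shell command python3 -m crank 'ROWS' [FORCE]. ROWS is JSON, a list that holds one entry, the list of rows, each a list of 7 numbers: the shift along the world's x, y, z in units of 60 mm (1.0 is 60 mm), then the turn, a rotation vector about the world's x, y, z in units of 5 degrees (1.0 is 5 degrees), then the finger opening in mm, from 0 to 85.4. A call has 1 to 8 rows; each row shifts and turns the commanded pose from where the row before left it; what a row does not reach is not made up. A row lasts 1/8 s, in which the tool goes at most 62.5 mm and 10.7 degrees, less where a joint would pass 70% of its speed; a pose out of reach is approached as far as the arm can. A call is refused whole if a number of a shift passes 1 or a number of a turn 1, either way. A call with a gripper value outside its range is refused whole. The fingers move at their own pace and stop on an object; FORCE is the grip in N (left out, the last holds). Time passes only in rows, so rows that do not move let the fingers close. It gives the time, the measured TCP pose, the force and the opening at its end, in the units of the state.
- manip.get_obs(): the state, without advancing time (a new reading comes with each control period).
- manip.camera(name): name is "side" or "top" or "wrist"; returns (picture, depth): 400x640x3 uint8, blue, green, red; 400x640 float32, m along the optical axis (not along the pixel's ray), 0 where there is no reading.
- manip.get_calibration(name): a dict with "fx", "fy", "cx", "cy" (pixels), "rvec" (rotation vector, rad) and "tvec" (3), from world to camera coordinates, as OpenCV has them; the wrist camera has in their place "T_tool_cam" (4x4, takes a point from camera to tool coordinates, whose origin is the TCP and whose axes are the tool frame's). Camera axes: x right, y down, z forward; pixel columns grow to the right and rows downward; lengths in m; the calibration is good to about 2 mm. A picture is of the moment at which its call begins: read the wrist's pose just before it. get_calibration takes no time and is no camera call.
- manip.hand_in(): hands the job in, once; it reports no verdict.
The state is a dict: "clock": time; "joint_pos": joint angles; "joint_velocities": joint speeds; "tau": joint torques, N m; "position": TCP position; "ee_rot": TCP orientation; "ft_force": force on the tool from outside, world axes, zero at the start; "torque": the same for the moment, N m; "grip_width": opening from 0.0 (shut) to 1.0 (fully open).
Only numpy, scipy, OpenCV 4.12 (cv2) and the standard library are available. Lean on these libraries where they do the work, as an engineer would, in place of code of your own. Each camera call takes 0.05 s, during which the arm holds its last target.

## Working session

There is one attempt and no reset: what is moved stays moved. The work goes in short steps, Python scripts to look and compute and a shell command to move; the robot and the scene stay as the last step left them, time stands still between calls to the robot, and variables do not carry over. Pictures are saved under pics/ and viewed, and the job is handed in when it is done.

```bash
mkdir -p pics; ls; cat > h.py <<'E'
import numpy as np,cv2
from workcell import manip
def cal(n):
    c=manip.get_calibration(n);K=np.array([[c['fx'],0,c['cx']],[0,c['fy'],c['cy']],[0,0,1.]])
    R=cv2.Rodrigues(np.array(c['rvec'],float))[0];t=np.array(c['tvec'],float).ravel();return K,R,t
def onz(n,px,z):
    K,R,t=cal(n);C=-R.T@t
    d=R.T@np.linalg.inv(K)@np.array([px[0],px[1],1.]);return C+d*(z-C[2])/d[2]
def dep(n,D):
    K,R,t=cal(n);v,u=np.mgrid[:400,:640]
    P=np.stack([(u-K[0,2])/K[0,0]*D,(v-K[1,2])/K[1,1]*D,D],-1);return (P-t)@R
def proj(n,p):
    K,R,t=cal(n);q=K@(R@np.array(p)+t);return q[:2]/q[2]
E
python3 - <<'E'
from h import *
for n in['top','side']:
    im,D=manip.camera(n);cv2.imwrite(f'pics/{n}0.png',im);np.save(n+'0.npy',D)
    K,R,t=cal(n);print(n,-R.T@t,R[2])
print(manip.get_obs(),manip.grasp_offset)
E
```

```text
pics
top [ 0.43990843 -0.02017304  1.00324784] [ 0.18351732  0.02242313 -0.9827607 ]
side [-0.12064548 -0.40154332  0.65778358] [ 0.74971243  0.39434693 -0.5314337 ]
{'clock': 0.1, 'joint_pos': array([-1.29460562,  0.33280292, -0.06471597,  1.46086127,  0.02161289,
        1.3498931 , -0.08848664]), 'joint_velocities': array([ 0.00017304,  0.00092819,  0.00014838, -0.00187927, -0.00027742,
       -0.0020349 ,  0.00070477]), 'tau': array([ 6.26241617e-04, -6.26739335e+01,  4.86512657e-02, -3.92431605e+01,
        1.62988849e-02,  6.92744696e-03, -1.04113548e-05]), 'position': array([0.183877  , 0.59698813, 0.23059725]), 'ee_rot': array([ 8.04461259e-01,  5.94004782e-01, -4.90384729e-04,  4.02310657e-04]), 'ft_force': array([-0.17584768, -1.03040391, -0.3399818 ]), 'torque': array([-0.05498876, -0.01378959,  0.02809549]), 'grip_width': 0.9992706651198096} 0.0187
```

View pics/top0.png

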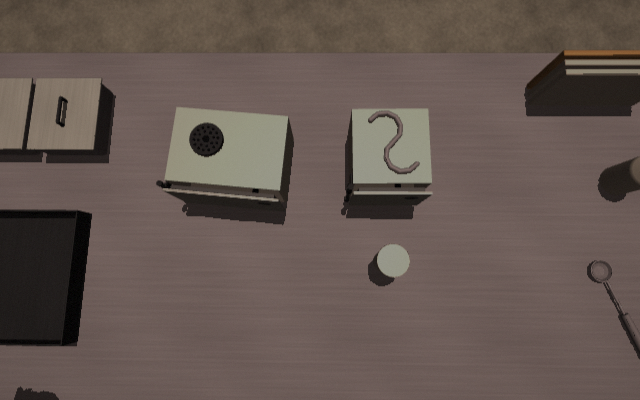

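View pics/side0.png

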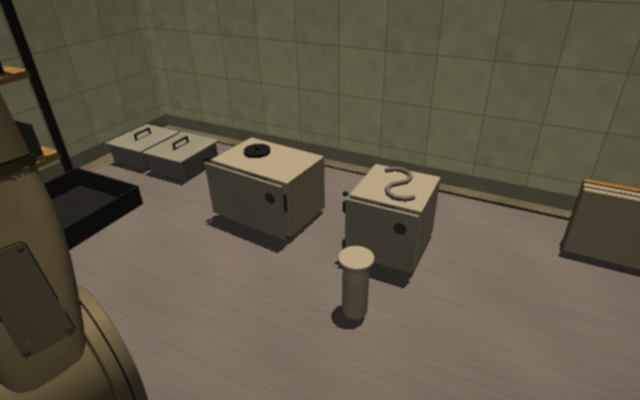

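The top view shows the wide cupboard's roof at about (177,108)–(292,117)–(281,190)–(167,182), with the door's top edge just below it. The side view shows its pad at about (270,198). The narrow cupboard is to the right in the top view, with the pusher at (393,260).

```bash
python3 - <<'E'
from h import *
im=cv2.imread('pics/top0.png');D=np.load('top0.npy');P=dep('top',D)
def fit(m,z,tag):
    cs,_=cv2.findContours(m,cv2.RETR_EXTERNAL,cv2.CHAIN_APPROX_NONE)
    for c in cs:
        if cv2.contourArea(c)<1500: continue
        w=np.array([onz('top',p[0],z)[:2] for p in c]).astype(np.float32)
        (cx,cy),(a,b),th=cv2.minAreaRect(w);print(tag,cx,cy,a,b,th,cv2.boundingRect(c));print(cv2.boxPoints(((cx,cy),(a,b),th)))
m=((P[...,2]>.155)&(P[...,2]<.19)&(D>0)).astype(np.uint8)
fit(m,.171,'depth')
g=((im.min(2)>120)*255).astype(np.uint8)
fit(g,.17,'col')
for p in[(206,139),(393,260),(200,150),(220,194)]: print(p,P[p[1],p[0]])
S=cv2.imread('pics/side0.png');PS=dep('side',np.load('side0.npy'))
sub=S[185:212,255:285].max(2); mm=(sub<45).astype(np.uint8)
n,l,st,ce=cv2.connectedComponentsWithStats(mm)
for i in range(1,n):
    u,v=ce[i]+[255,185]; print(st[i],u,v,PS[int(v),int(u)], onz('side',(u,v),.132))
big=np.hstack([cv2.resize(im[90:220,140:310],None,fx=2.3,fy=2.3),cv2.resize(S[130:250,190:350],(368,299))])
cv2.imwrite('pics/z.png',big)
E
```

```text
depth 0.6873251795768738 -0.1499430388212204 0.17763960361480713 0.17151689529418945 0.6066262722015381 (347, 108, 85, 84)
[[ 0.59760237 -0.06512977]
 [ 0.5994183  -0.23663704]
 [ 0.777048   -0.2347563 ]
 [ 0.7752321  -0.06324904]]
depth 0.6877509355545044 0.1845102310180664 0.24205224215984344 0.1629025638103485 85.2999496459961 (164, 107, 125, 84)
[[0.59665674 0.07056514]
 [0.75901157 0.05721701]
 [0.77884513 0.29845533]
 [0.6164903  0.31180346]]
depth 0.8775120377540588 -0.602802574634552 0.16996771097183228 0.062037792056798935 89.99600982666016 (559, 50, 81, 28)
[[ 0.8464872  -0.6877843 ]
 [ 0.90852505 -0.6877886 ]
 [ 0.90853685 -0.51782084]
 [ 0.846499   -0.51781654]]
col 0.6959065198898315 -0.15598273277282715 0.15769344568252563 0.15895020961761475 0.6061691045761108 (352, 109, 80, 74)
[[ 0.61622345 -0.07734623]
 [ 0.617905   -0.23628755]
 [ 0.7755896  -0.23461923]
 [ 0.773908   -0.07567792]]
col 0.6892497539520264 0.18558090925216675 0.2385047972202301 0.15799811482429504 85.19515991210938 (165, 108, 123, 82)
[[0.6005395  0.0733647 ]
 [0.7579823  0.06013048]
 [0.77796    0.2977971 ]
 [0.6205172  0.31103134]]
(206, 139) [0.70242568 0.22600166 0.1826776 ]
(393, 260) [ 0.46106152 -0.15968868  0.14176016]
(200, 150) [0.67915147 0.23733732 0.18155098]
(220, 194) [0.58936293 0.19367307 0.17125468]
[10  8 10 11 78] 269.52564102564105 197.69230769230768 [0.57843264 0.10830364 0.13169271] [0.57596915 0.10520616 0.132     ]
[28  9  2 18 29] 283.62068965517244 201.55172413793105 [0.66945585 0.13146521 0.0624978 ] [0.57579722 0.06669885 0.132     ]
```

View pics/z.png

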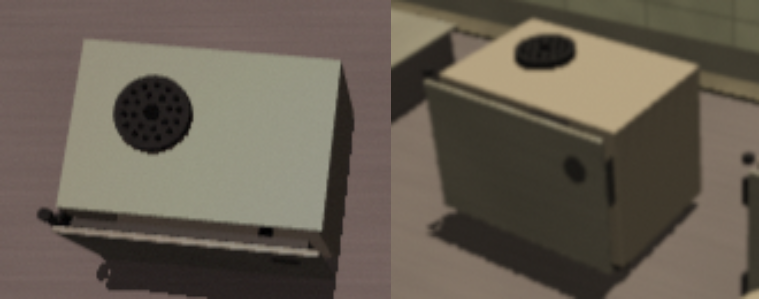

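```bash
python3 -m crank '[[[0.35,-0.5,0,0,0,0.5,0],[0.35,-0.5,0,0,0,0.5,0],[0.35,-0.5,0,0,0,0.5,0],[0.35,-0.5,0,0,0,0.5,0],[0.35,-0.5,0,0,0,0.46,0],[0.35,-0.5,0,0,0,0,0],[0.35,-0.5,0,0,0,0,0],[0.35,-0.5,0,0,0,0,0]]]' 40
python3 -m crank '[[[0.35,-0.5,0,0,0,0,0],[0.35,-0.5,0,0,0,0,0],[0.35,-0.5,0,0,0,0,0],[0.35,-0.5,-0.2,0,0,0,0],[0.35,-0.5,-0.4,0,0,0,0],[0.3,-0.5,-0.4,0,0,0,0],[0,0,-0.45,0,0,0,0],[0,0,-0.4,0,0,0,0]]]'
python3 -m crank '[[[0,0,0,0,0,0,0],[0,0,0,0,0,0,0]]]'
python3 - <<'E'
from h import *
o=manip.get_obs();print(o['ft_force'],o['grip_width'])
from scipy.spatial.transform import Rotation as R
r=R.from_quat(o['ee_rot']).as_matrix();print(r)
p=o['position'];H=np.array([.612,.3117]);x=np.array([.9966,-.082]);y=np.array([.082,.9966])
q=p[:2]-H;print(p,'along x',q@x,'radius',-q@y)
im,D=manip.camera('side');cv2.imwrite('pics/s1.png',im)
E
```

```text
clock: 1.1
position: [0.3524, 0.3561, 0.2311]
ee_rot: [0.736, 0.677, -0.0, -0.0]
ft_force: [0.3, 0.8, 0.3]
grip_width: 0.001
clock: 2.1
position: [0.4748, 0.1767, 0.1191]
ee_rot: [0.737, 0.676, -0.0, -0.0]
ft_force: [-0.1, 1.0, -0.2]
grip_width: -0.007
clock: 2.35
position: [0.4753, 0.1775, 0.1212]
ee_rot: [0.736, 0.677, 0.0, 0.0]
ft_force: [0.0, 0.1, 0.5]
grip_width: 0.004
[0.0005856  0.13179147 0.45592701] 0.0038841097526888324
[[ 8.39290739e-02  9.96471509e-01  6.64434362e-04]
 [ 9.96471618e-01 -8.39293638e-02  4.21114949e-04]
 [ 4.75394603e-04  6.26746196e-04 -9.99999691e-01]]
[0.47532105 0.17754704 0.12118489] along x -0.1252137025097777 radius 0.14490451827159778
```

View pics/s1.png

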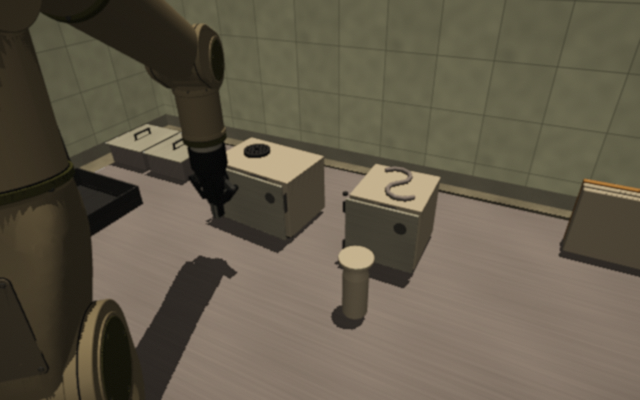

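The side view shows the closed fingers at (222,210), in front of the wide door, with nothing disturbed. Next I line up with the pad at (270,198).

```bash
python3 -m crank '[[[0.2,-0.28,0,0,0,0,0],[0.2,-0.27,0,0,0,0,0],[0.2,-0.27,0,0,0,0,0],[0.2,-0.27,0,0,0,0,0],[0.2,0,0,0,0,0,0],[0,0,0,0,0,0,0],[0,0,0,0,0,0,0]]]'
cat > st.py <<'E'
from h import *
o=manip.get_obs();p=o['position'];H=np.array([.612,.3117]);x=np.array([.9966,-.082]);y=np.array([.082,.9966])
q=p[:2]-H;print(round(o['clock'],2),p.round(4),'along x',(q@x).round(4),'radius',(-q@y).round(4),'F',o['ft_force'].round(2))
E
python3 st.py
```

```text
clock: 3.28
position: [0.5346, 0.1129, 0.1204]
ee_rot: [0.736, 0.677, 0.0, -0.0]
ft_force: [-0.1, -0.3, -0.1]
grip_width: -0.005
3.27 [0.5346 0.1129 0.1204] along x -0.0608 radius 0.2045 F [-0.09 -0.33 -0.11]
```

```bash
python3 -m crank '[[[0.15,-0.012,0,0,0,0,0],[0.15,-0.012,0,0,0,0,0],[0.1,-0.008,0,0,0,0,0],[0.05,-0.004,0,0,0,0,0],[0,0,0,0,0,0,0]]]'
python3 st.py
python3 -m crank '[[[0.05,-0.004,0,0,0,0,0],[0.05,-0.004,0,0,0,0,0],[0,0,0,0,0,0,0]]]'
python3 st.py
```

```text
clock: 3.9
position: [0.562, 0.1097, 0.1202]
ee_rot: [0.736, 0.677, -0.0, -0.0]
ft_force: [-0.6, 0.6, -0.7]
grip_width: 0.003
3.9 [0.562  0.1097 0.1202] along x -0.0332 radius 0.2054 F [-0.64  0.56 -0.67]
clock: 4.28
position: [0.5677, 0.1094, 0.1201]
ee_rot: [0.736, 0.677, -0.0, -0.0]
ft_force: [-2.0, 0.5, -0.5]
grip_width: -0.001
4.28 [0.5677 0.1094 0.1201] along x -0.0275 radius 0.2053 F [-1.96  0.49 -0.5 ]
```

```bash
python3 -m crank '[[[0.03,-0.002,0,0,0,0,0],[0.03,-0.002,0,0,0,0,0],[0,0,0,0,0,0,0]]]'
python3 st.py
python3 -m crank '[[[0.03,-0.002,0,0,0,0,0],[0.02,-0.002,0,0,0,0,0],[0,0,0,0,0,0,0]]]'
python3 st.py
```

```text
clock: 4.65
position: [0.5694, 0.1096, 0.1195]
ee_rot: [0.736, 0.677, -0.002, -0.002]
ft_force: [-13.7, 0.3, 2.5]
grip_width: 0.002
4.65 [0.5694 0.1096 0.1195] along x -0.0259 radius 0.2049 F [-13.69   0.35   2.46]
clock: 5.03
position: [0.5696, 0.1096, 0.1184]
ee_rot: [0.735, 0.678, -0.004, -0.004]
ft_force: [-24.3, -3.1, 3.3]
grip_width: 0.002
5.03 [0.5696 0.1096 0.1184] along x -0.0257 radius 0.2049 F [-24.26  -3.05   3.3 ]
```

```bash
python3 - <<'E'
from h import *
im,D=manip.camera('side');t,_=manip.camera('top')
cv2.imwrite('pics/s2.png',np.hstack([cv2.resize(im[110:250,190:350],(400,350)),cv2.resize(t[80:240,140:310],(372,350))]))
E
```

```text
(no output)
```

View pics/s2.png

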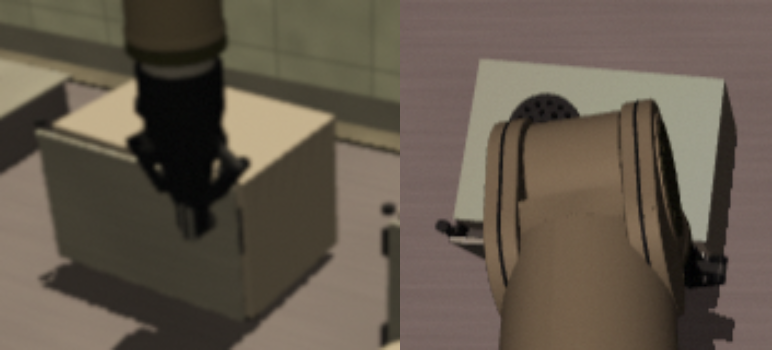

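The pictures show the fingertips over the pad, near (192,225) in the left half, and the door edge flush. The force rises with no further motion, so the door is at its stop. Letting go.

```bash
python3 -m crank '[[[-0.5,0.04,0,0,0,0,0],[-0.7,0.05,0,0,0,0,0],[-0.7,0.05,0,0,0,0,0],[0,0,0,0,0,0,0],[0,0,0,0,0,0,0],[0,0,0,0,0,0,0],[0,0,0,0,0,0,0],[0,0,0,0,0,0,0]]]'
python3 -m crank '[[[0,0,0,0,0,0,0],[0,0,0,0,0,0,0],[0,0,0,0,0,0,0],[0,0,0,0,0,0,0]]]'
python3 st.py
python3 - <<'E'
from h import *
im,D=manip.camera('side');t,_=manip.camera('top')
cv2.imwrite('pics/s3.png',np.hstack([cv2.resize(im[110:250,190:350],(400,350)),cv2.resize(t[80:240,140:310],(372,350))]))
E
```

```text
clock: 6.12
position: [0.4609, 0.1171, 0.1202]
ee_rot: [0.736, 0.677, -0.0, 0.0]
ft_force: [0.5, -0.9, -0.3]
grip_width: -0.003
clock: 6.62
position: [0.4605, 0.1172, 0.1203]
ee_rot: [0.736, 0.677, 0.0, -0.0]
ft_force: [0.0, 0.3, -0.6]
grip_width: 0.001
6.62 [0.4605 0.1172 0.1203] along x -0.135 radius 0.2062 F [ 0.03  0.29 -0.56]
```

View pics/s3.png

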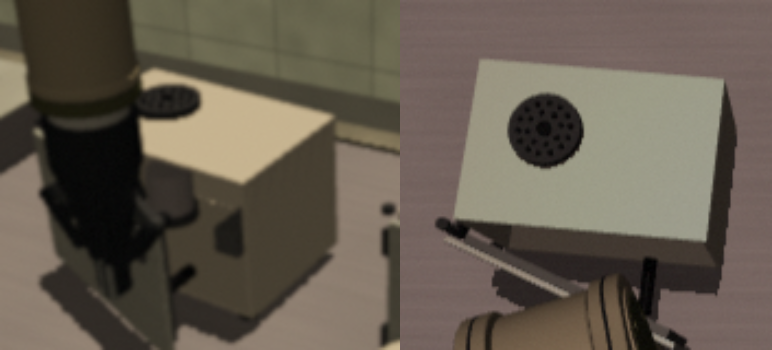

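The door stands ajar: in the right half its edge runs from (445,237) to about (687,345), partly hidden by the arm. I move right, past the free edge, and measure the angle.

```bash
python3 -m crank '[[[-0.03,-0.4,0.1,0,0,0,0],[-0.03,-0.4,0.1,0,0,0,0],[-0.03,-0.4,0.08,0,0,0,0],[-0.02,-0.2,0,0,0,0,0],[0,0,0,0,0,0,0],[0,0,0,0,0,0,0]]]'
python3 st.py
python3 - <<'E'
from h import *
im,D=manip.camera('side');t,Dt=manip.camera('top')
cv2.imwrite('pics/s4.png',np.hstack([cv2.resize(im[110:270,190:350],(400,400)),cv2.resize(t[80:250,140:310],(400,400))]))
for n,d in(('top',Dt),('side',D)):
    P=dep(n,d);H=np.array([.612,.3117]);x=np.array([.9966,-.082]);y=np.array([.082,.9966])
    a=-(P[...,:2]-H)@x;r=-(P[...,:2]-H)@y
    for r0 in(.05,.1,.15,.2):
        k=(abs(r-r0)<.01)&(P[...,2]>.16)&(P[...,2]<.176)&(a>.012)&(a<.12); print(n,r0,k.sum(),np.median(a[k]) if k.any() else 0, 'pred .34',np.tan(.34)*r0)
    k=(P[...,2]>.16)&(P[...,2]<.176)&(a>.02)&(a<.12)&(r>0)&(r<.26)
    if k.sum(): print('max r',np.sort(r[k])[-5:])
E
```

```text
clock: 7.48
position: [0.4539, 0.0341, 0.1369]
ee_rot: [0.736, 0.677, -0.0, -0.0]
ft_force: [-0.6, 0.7, -0.8]
grip_width: 0.001
7.47 [0.4539 0.0341 0.1369] along x -0.1348 radius 0.2896 F [-0.57  0.7  -0.85]
top 0.05 69 0.026644484440061445 pred .34 0.01768684390195613
top 0.1 61 0.04514398134585078 pred .34 0.03537368780391226
top 0.15 66 0.06262622339918826 pred .34 0.053060531705868386
top 0.2 0 0 pred .34 0.07074737560782451
max r [0.16671276 0.16763898 0.16874723 0.17146356 0.17341026]
side 0.05 22 0.033751715159894544 pred .34 0.01768684390195613
side 0.1 25 0.05102248387324223 pred .34 0.03537368780391226
side 0.15 19 0.06784279778336934 pred .34 0.053060531705868386
side 0.2 1 0.08997246025437951 pred .34 0.07074737560782451
max r [0.21432827 0.21438444 0.2169798  0.21813599 0.21927498]
```

View pics/s4.png

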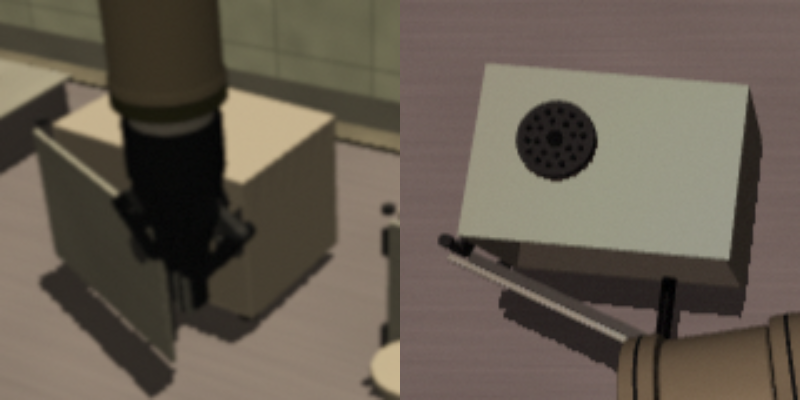

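Depth along the door's top gives a slope of 0.36, so the door is about 0.345 rad open. The fingers, at (190,290) in the left half, are just right of the free edge. Next: forward, then left behind the edge.

```bash
python3 -m crank '[[[0.4,-0.03,0,0,0,0,0],[0.4,-0.03,0,0,0,0,0],[0.4,-0.03,0,0,0,0,0],[0.4,-0.03,0,0,0,0,0],[0.06,0,0,0,0,0,0],[0,0,0,0,0,0,0]]]'
python3 st.py
python3 -m crank '[[[0.03,0.4,0,0,0,0,0],[0.03,0.4,0,0,0,0,0],[0.03,0.36,0,0,0,0,0],[0,0,0,0,0,0,0],[0,0,0,0,0,0,0]]]'
python3 st.py
python3 - <<'E'
from h import *
im,D=manip.camera('side');t,Dt=manip.camera('top')
cv2.imwrite('pics/s5.png',np.hstack([cv2.resize(im[110:270,190:350],(400,400)),cv2.resize(t[80:250,140:310],(400,400))]))
E
```

```text
clock: 8.32
position: [0.553, 0.0263, 0.1367]
ee_rot: [0.736, 0.677, -0.0, -0.0]
ft_force: [0.5, 0.6, 1.5]
grip_width: 0.001
8.32 [0.553  0.0263 0.1367] along x -0.0354 radius 0.2892 F [0.49 0.61 1.47]
clock: 8.95
position: [0.5588, 0.0948, 0.1372]
ee_rot: [0.736, 0.677, -0.0, 0.0]
ft_force: [0.3, -0.6, -0.2]
grip_width: 0.001
8.95 [0.5588 0.0948 0.1372] along x -0.0352 radius 0.2205 F [ 0.33 -0.58 -0.16]
```

View pics/s5.png

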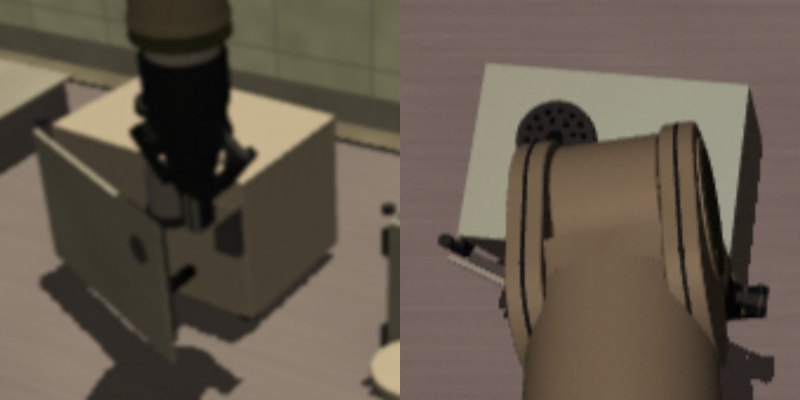

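The fingers are behind the free edge, at (195,215) in the left half, inside the gap. I work out the arc.

```bash
python3 - <<'E'
from h import *
o=manip.get_obs();p=o['position'][:2]
H=np.array([.612,.3117]);x=np.array([.9966,-.082]);y=np.array([.082,.9966])
for f in np.arange(.3,1.58,.127):
    q=H+.205*(-y*np.cos(f)-x*np.sin(f))+.015*(x*np.cos(f)-y*np.sin(f))
    print(f.round(2),q.round(3),((q-p)/.06).round(2));p=q
E
```

```text
0.3 [0.549 0.116] [-0.16  0.36]
0.43 [0.525 0.125] [-0.4   0.16]
0.55 [0.502 0.138] [-0.38  0.21]
0.68 [0.481 0.153] [-0.35  0.25]
0.81 [0.462 0.171] [-0.32  0.3 ]
0.94 [0.446 0.191] [-0.28  0.34]
1.06 [0.432 0.213] [-0.23  0.37]
1.19 [0.421 0.237] [-0.18  0.39]
1.32 [0.413 0.262] [-0.13  0.41]
1.44 [0.408 0.287] [-0.08  0.43]
1.57 [0.406 0.313] [-0.02  0.43]
```

```bash
python3 -m crank '[[[-0.16,0.3,0,0,0,0,0],[-0.2,0.1,0,0,0,0,0],[-0.2,0.1,0,0,0,0,0],[-0.19,0.1,0,0,0,0,0],[-0.19,0.11,0,0,0,0,0],[-0.18,0.12,0,0,0,0,0],[-0.18,0.13,0,0,0,0,0],[0,0,0,0,0,0,0]]]'
python3 st.py
python3 -m crank '[[[-0.16,0.15,0,0,0,0,0],[-0.16,0.15,0,0,0,0,0],[-0.14,0.17,0,0,0,0,0],[-0.14,0.17,0,0,0,0,0],[-0.12,0.18,0,0,0,0,0],[-0.12,0.19,0,0,0,0,0],[0,0,0,0,0,0,0]]]'
python3 st.py
python3 - <<'E'
from h import *
im,D=manip.camera('side');t,Dt=manip.camera('top')
cv2.imwrite('pics/s6.png',np.hstack([cv2.resize(im[110:310,130:350],(420,382)),cv2.resize(t[80:280,120:310],(363,382))]))
E
```

```text
clock: 10.05
position: [0.4802, 0.1542, 0.1372]
ee_rot: [0.736, 0.677, 0.0, -0.0]
ft_force: [0.8, -0.4, -0.3]
grip_width: -0.001
10.05 [0.4802 0.1542 0.1372] along x -0.1185 radius 0.1678 F [ 0.79 -0.43 -0.25]
clock: 10.92
position: [0.4299, 0.2149, 0.1371]
ee_rot: [0.736, 0.677, -0.0, -0.0]
ft_force: [-0.3, 0.4, 0.6]
grip_width: -0.001
10.93 [0.4299 0.2149 0.1371] along x -0.1735 radius 0.1114 F [-0.26  0.36  0.62]
```

View pics/s6.png

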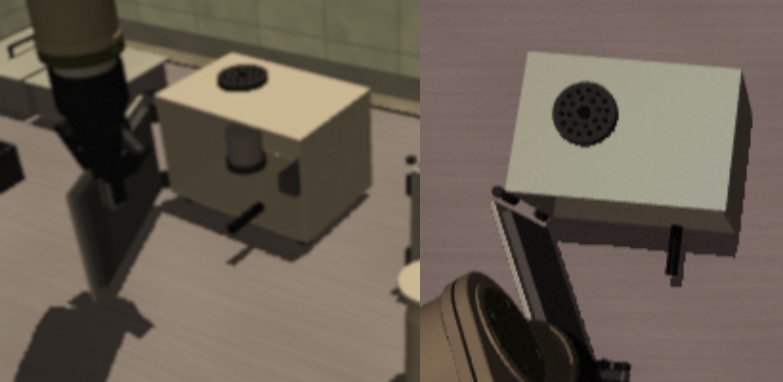

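The door is following and stands well open, pushed by the fingers at (115,190) in the left half. I carry on slowly.

```bash
python3 -m crank '[[[-0.09,0.19,0,0,0,0,0],[-0.09,0.2,0,0,0,0,0],[-0.06,0.2,0,0,0,0,0],[-0.06,0.15,0,0,0,0,0],[0,0,0,0,0,0,0]]]'
python3 st.py
cat > door.py <<'E'
from h import *
import sys
H=np.array([.612,.3117]);x=np.array([.9966,-.082]);y=np.array([.082,.9966])
ims=[]
for n in('top','side'):
    im,D=manip.camera(n);ims.append(im);P=dep(n,D);q=P[...,:2]-H;s=-q@x;r=-q@y
    k=(D>0)&(P[...,2]>.165)&(P[...,2]<.178)&(s>.03)&(s<.25)&(abs(r)<.13)
    if k.sum()>10:
        S=s[k];Rr=r[k]
        c=np.polyfit(S,Rr,1);print(n,k.sum(),'s',S.min().round(3),S.max().round(3),'angle',(np.pi/2-np.arctan(c[0])).round(3),'off',c[1].round(4))
cv2.imwrite('pics/'+sys.argv[1],np.hstack([cv2.resize(ims[1][110:310,130:350],(420,382)),cv2.resize(ims[0][80:280,120:310],(363,382))]))
E
python3 door.py s7.png
```

```text
clock: 11.65
position: [0.4121, 0.2591, 0.1371]
ee_rot: [0.736, 0.677, -0.0, -0.0]
ft_force: [0.2, -0.7, 0.2]
grip_width: 0.005
11.65 [0.4121 0.2591 0.1371] along x -0.1949 radius 0.0688 F [ 0.21 -0.74  0.2 ]
top 284 s 0.031 0.157 angle 1.324 off -0.0125
side 215 s 0.03 0.237 angle 1.246 off -0.0148
```

View pics/s7.png

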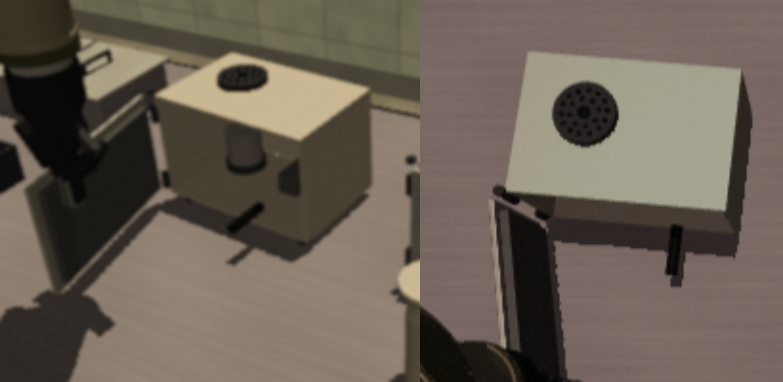

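```bash
python3 -m crank '[[[-0.02,0.13,0,0,0,0,0],[-0.02,0.13,0,0,0,0,0],[-0.02,0.13,0,0,0,0,0],[-0.02,0.12,0,0,0,0,0],[-0.02,0.1,0,0,0,0,0],[0,0.06,0,0,0,0,0],[0,0.04,0,0,0,0,0],[0,0,0,0,0,0,0]]]'
python3 st.py; python3 door.py s8.png
```

```text
clock: 12.75
position: [0.4066, 0.3009, 0.1371]
ee_rot: [0.736, 0.677, 0.0, -0.0]
ft_force: [0.1, -0.5, -0.1]
grip_width: -0.001
12.75 [0.4066 0.3009 0.1371] along x -0.2038 radius 0.0276 F [ 0.1  -0.52 -0.15]
top 317 s 0.03 0.171 angle 1.512 off -0.0123
side 225 s 0.032 0.241 angle 1.426 off -0.0157
```

View pics/s8.png

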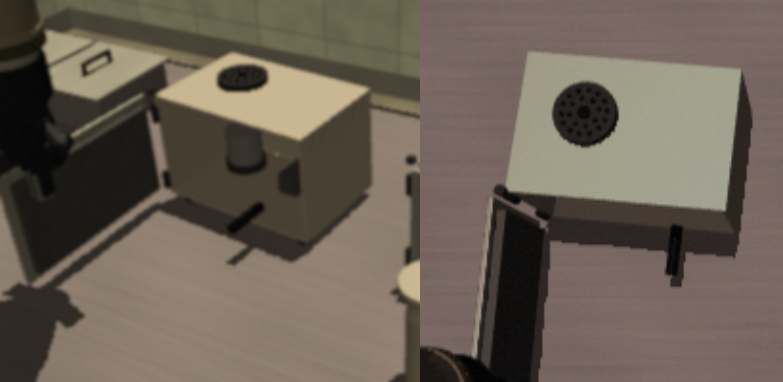

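```bash
python3 -m crank '[[[0,0.07,0,0,0,0,0],[0,0.06,0,0,0,0,0],[0,0.05,0,0,0,0,0],[0,0.03,0,0,0,0,0],[0,0,0,0,0,0,0]]]'
python3 st.py
python3 -m crank '[[[0,-0.15,0,0,0,0,0],[0.05,-0.4,0,0,0,0,0],[0,-0.5,0,0,0,0,0],[0,-0.5,0,0,0,0,0],[0,-0.3,0.4,0,0,0,0],[0,0,0.6,0,0,0,0],[0,0,0.6,0,0,0,0],[0,0,0,0,0,0,0]]]'
python3 -m crank '[[[-0.2,-0.5,0.3,0,0,0,0],[-0.2,-0.5,0.3,0,0,0,0],[0,-0.5,0.3,0,0,0,0],[0,-0.5,0,0,0,0,0],[0,0,0,0,0,0,0],[0,0,0,0,0,0,0]]]'
python3 st.py; python3 door.py s9.png
python3 - <<'E'
from h import *
cv2.imwrite('pics/t9.png',manip.camera('top')[0])
E
```

```text
clock: 13.48
position: [0.4065, 0.3136, 0.1371]
ee_rot: [0.736, 0.677, 0.0, -0.0]
ft_force: [-0.2, 0.6, -0.5]
grip_width: 0.002
13.47 [0.4065 0.3136 0.1371] along x -0.205 radius 0.015 F [-0.15  0.55 -0.52]
clock: 14.48
position: [0.4107, 0.2024, 0.2357]
ee_rot: [0.736, 0.676, 0.002, 0.0]
ft_force: [-0.3, -0.4, -0.7]
grip_width: 0.003
clock: 15.22
position: [0.3852, 0.0827, 0.2865]
ee_rot: [0.736, 0.677, -0.0, -0.0]
ft_force: [1.0, 0.9, -0.3]
grip_width: 0.003
15.22 [0.3852 0.0827 0.2865] along x -0.2072 radius 0.2469 F [ 0.98  0.88 -0.34]
top 454 s 0.03 0.229 angle 1.571 off -0.0123
side 289 s 0.031 0.242 angle 1.574 off -0.0096
```

View pics/s9.png

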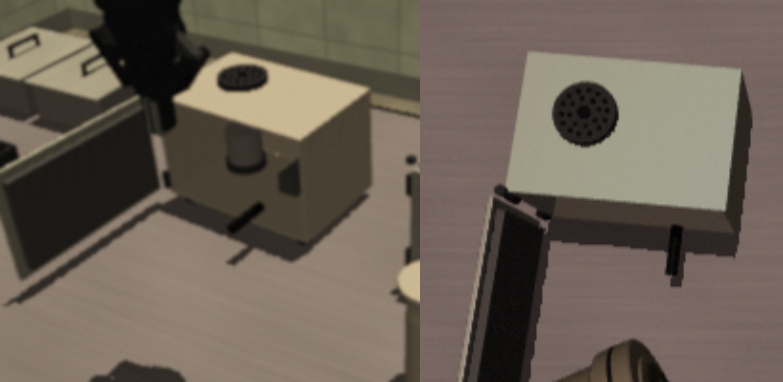

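View pics/t9.png

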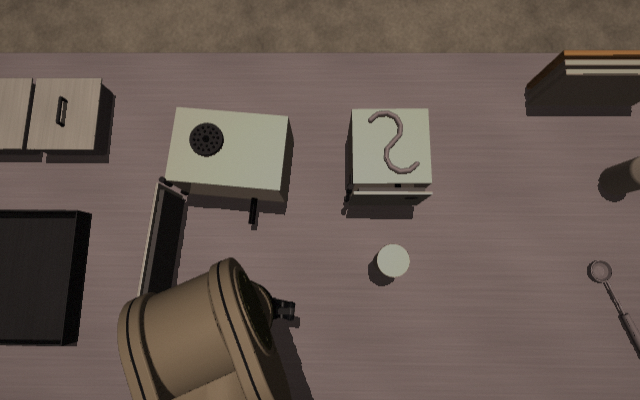

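The door stands square at 1.57 rad. The mincer plate (206,139), S-hook (395,143) and pusher (393,260) are where they were, the narrow door is shut and the hand is clear.

```bash
python3 -m crank '[[[0,0,0,0,0,0,0],[0,0,0,0,0,0,0],[0,0,0,0,0,0,0],[0,0,0,0,0,0,0]]]'; python3 door.py s10.png; python3 -c "
from workcell import manip
print(manip.hand_in())"
```

```text
clock: 15.88
position: [0.3855, 0.0824, 0.2871]
ee_rot: [0.736, 0.677, 0.0, -0.0]
ft_force: [0.3, 0.9, -0.1]
grip_width: 0.003
top 452 s 0.031 0.229 angle 1.572 off -0.0122
side 283 s 0.031 0.241 angle 1.573 off -0.0097
the job is handed in; nothing more can be done
None
```

The wide cupboard's door is open and square to its front, and I handed the job in at about 16 s of the 51 s allowed. I pressed the pad with closed fingertips until the door hit its stop, at about 24 N. I then backed off, and the door sprang ajar to about 0.345 rad. From behind the free edge I pushed it slowly round, without pinching it.

**Last checks:**
- **Door angle:** the last two top and side depth readings gave 1.571–1.574 rad, and the door stayed there over the last 0.7 s with the hand away.
- **Rest of the scene:** in the last top picture the narrow cupboard is shut, and the pusher, mincer plate and S-hook are where they started. I judged this by eye and did not measure it.
- **Hand:** clear of everything at about 0.29 m height, with about 1 N or less on the wrist, which is the noise level.

**One disagreement:** during the push the side camera's angle read about 0.08 rad below the top camera's, probably because the hand was in the side view. They agreed once the hand had left.

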